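Fit the red stop pin in the hook-bending jig

ROBOT

A 6-joint arm with a two-finger parallel gripper is mounted at the origin on a cart in front of the work surface, level with it; the furniture and walls round the work are solid. World frame = base frame: x ahead of the robot, y to its left, z up, the work surface at z = 0. Lengths are in m, angles in rad, forces in N, time in s.
With the tool pointing down it reaches from about 0.35 to 0.725 m from the base axis. Payload 6 kg.
Tool frame: the origin (TCP) lies between the finger pads; the fingertips stand ahead of it and the grasp point (between the pads) is the TCP (manip.tips_ahead is the y of the fingertips in the tool frame, in m); y points along the fingers, x is the direction in which the jaws open and shut, and the axes are right-handed (so a half turn about y gives the same grasp; the last joint's range is limited). The gripper opens to 85 mm and grips with 20 to 120 N. Pads are 22 mm wide; open, the fingers measure 114 mm over their backs; the gripper's body (76 mm by 85 mm) begins 54 mm behind the grasp point. The pads swing forward as they close: fully open they stand 13 mm farther back than shut.
Start: joints at [-0.927, 0.04, 0.085, 0, -1.615, -0.334], TCP at [0.183, -0.571, 0.25] pointing down, gripper open.
Joint ranges: [-2.56, 2.56], [-1.29, 2.01], [-1.08, 1.49], [-3.29, 1.98], [-2.81, -0.18], [-2.99, 2.99]. Speed limits (rad/s): [2.57, 2.57, 3.01, 3.14, 3.14, 3.14].

INTERFACE

Orientations are given as a rotation vector (axis times angle).
In Python, from rig import manip, imaging gives the robot as it stands. Calls block until the motion is done:
- manip.reach(position, orientation): joint-space move of the TCP to a pose.
- manip.move_l(position, velocity=0.15, frame=None): straight line of the TCP; frame=None keeps the orientation; velocity is the mean speed in m/s.
- manip.goto_joints(angles): joint-space move.
- manip.gripper_to(opening, f_grip=None): finger opening in m; f_grip is the grip in N (None keeps the last); returns when the fingers have stopped.
- manip.pause(seconds).
- manip.ik(position, orientation): joint angles nearest the present ones, or None.
- imaging.grab_frame(name): name is "scene" or "side" or "wrist"; returns (picture, depth): 384x512x3 uint8, blue, green, red; 384x512 float32, m along the optical axis (not along the pixel's ray), 0 where there is no reading.
- imaging.camera_info(name): a dict with "fx", "fy", "cx", "cy" (pixels), "R" (3x3) and "t" (3): a world point X has camera coordinates R X + t. Camera axes: x right, y down, z forward; pixel columns grow to the right and rows downward; lengths in m; the calibration is good to about 2 mm. A picture is of the moment at which its call begins: read the wrist's pose just before it. camera_info takes no time and is no camera call; for the wrist camera it gives the pose at the moment of the call.
A pose or a line that the arm cannot do raises manip.IKError and nothing moves.
- manip.close_job(): hands the job in, once; it reports no verdict.
Readings, each from a call of its own:
- manip.read_time_s(): time.
- manip.read_joint_pos(): joint angles.
- manip.read_dq(): joint speeds.
- manip.read_joint_efforts(): joint torques, N m.
- manip.read_tcp_pos(): TCP position.
- manip.read_eef_rot(): TCP orientation.
- manip.read_ft_force(): force on the tool from outside, world axes, zero at the start.
- manip.read_wrist_torque(): the same for the moment, N m.
- manip.read_gripper_width(): finger opening in m.
Only numpy, scipy, OpenCV 4.12 (cv2) and the standard library are available. Lean on these libraries where they do the work, as an engineer would, in place of code of your own. Each camera call takes 0.05 s, during which the arm holds its last target. There are 200 camera calls.

TASK

Get the hook-bending jig ready: take the red-gripped stop pin out of the wooden rack and push it fully home, upright, into the flared socket hidden behind the jig's green guard, so that its flange rests on the socket's rim. Leave the blue-gripped pin in the rack, and let go of the red one.

Things in the scene. Friction and masses are not known exactly. Their poses are not given: they have to be found in the camera images.
- red_pin: The pin to fit: upright red plastic grip 26 mm dia, 55 tall, on a steel flange 56 mm dia, 6 thick; below it a steel shank 20 mm dia, 50 long. Origin: centre of the flange's underside, z up to the grip. Stands loose in either hole of a light wooden rack (140x70x56 mm, holes 76 mm apart), flange on its top. About 0.2 kg.
- blue_pin: The bystander, stays in the rack: upright blue plastic grip 26 mm dia, 55 tall, on a steel flange 56 mm dia, 6 thick; below it a steel shank 20 mm dia, 25 long. Origin: centre of the flange's underside, z up to the grip. Stands loose in either hole of a light wooden rack (140x70x56 mm, holes 76 mm apart), flange on its top. 
- socket_mouth (a point): Centre of the level rim of the jig's upright flared steel socket, 70 mm above the bench, z up. Round, closed below, 57 mm deep; inside 41 mm wide at the rim (48 outside), narrowing over 15 mm to a 30 mm bore. Solid former post (34 mm dia, top 66 mm above the bench) 70 mm away along +y; green guard plate (top 79 mm above the bench) 69 mm away along -x.
- jig: The bending jig, fixed to the bench: dark base plate 120 (x) x 150 (y) x 10 mm with the green guard along its -x edge, the former post and the flared socket. Origin: centre of its underside; the socket lies at x +15, y -32 mm, mouth at z 70 mm.

How it is judged:
On the way:
1. the red pin is lifted out of the rack (height (world z) of red_pin above 0.1 m), for 0.1 s.
At the end, for the whole second after the job is handed in: The red pin stands released and at rest in the jig's socket: flange centre within 12 mm of the socket's axis, flange less than 7 mm above the rim, upright within 10 degrees (horizontal distance between red_pin and socket_mouth below 0.012 m and z of red_pin in the frame of socket_mouth below 0.007 m and angle between red_pin's own z axis and vertical below 0.18 rad and linear speed of red_pin below 0.02 m/s and contact force between the fingers and red_pin below 0.1 N); the robot touches nothing.
It fails at once if the blue pin is taken from or knocked in its place (moved more than 20 mm) (distance of blue_pin from where it was at the start of the episode above 0.02 m).
It also fails if it takes over 29 s, if anything falls off the work surface, if the arm or the gripper's body presses on something with over 40 N, if the wrist force passes 120 N, or if a joint passes its speed limit or range.

## Working session

There is one attempt and no reset: what is moved stays moved. The work goes in short steps, each a Python script; the robot and the scene stay as the last script left them, time stands still between calls to the robot, and variables do not carry over. Pictures are saved under pics/ and viewed, on a budget of 10 in all, crops included, one or two more only if the job needs it, and the job is handed in when it is done.

```bash
mkdir -p pics
cat > h.py <<'E'
import numpy as np, cv2
from rig import manip, imaging
def cloud(name):
    c=imaging.camera_info(name); im,d=imaging.grab_frame(name)
    v,u=np.mgrid[:384,:512]
    P=np.stack([(u-c['cx'])/c['fx']*d,(v-c['cy'])/c['fy']*d,d],-1)
    W=(P-np.array(c['t']))@np.array(c['R'])
    W[d==0]=np.nan
    return im,W
E
python3 - <<'E'
from h import *
ims=[]
for n in("scene","side"):
    im,W=cloud(n); np.savez(f'/tmp/{n}.npz',im=im,W=W); cv2.imwrite(f'pics/{n}.png',im)
    hsv=cv2.cvtColor(im,cv2.COLOR_BGR2HSV); h,s,v=[hsv[...,i].astype(int) for i in range(3)]
    for c,m in dict(red=((h<8)|(h>172)),blue=(h>100)&(h<130),green=(h>40)&(h<85)).items():
        m=m&(s>110)&(v>40)&(W[...,2]>0.01)&(W[...,2]<.2)
        p=W[m]
        if len(p): 
            ys,xs=np.nonzero(m)
            print(n,c,len(p),np.median(xs),np.median(ys),np.nanpercentile(p,[2,50,98],axis=0).round(3).tolist())
print(manip.read_eef_rot(),manip.tips_ahead,manip.read_time_s())
E
```

```text
scene red 4855 309.0 138.0 [[0.375, -0.544, 0.014], [0.445, -0.35, 0.078], [0.609, -0.007, 0.128]]
scene blue 405 248.0 210.0 [[0.435, -0.143, 0.029], [0.445, -0.008, 0.099], [0.497, -0.004, 0.117]]
scene green 566 285.0 197.0 [[0.418, -0.269, 0.014], [0.432, -0.134, 0.04], [0.655, 0.251, 0.08]]
side red 12218 254.0 306.0 [[0.379, -0.573, 0.013], [0.451, -0.532, 0.081], [0.604, -0.153, 0.104]]
side blue 223 237.0 169.0 [[0.441, -0.033, 0.018], [0.45, -0.029, 0.096], [0.463, 0.256, 0.121]]
side green 79 231.0 212.0 [[0.425, -0.274, 0.022], [0.431, -0.189, 0.063], [0.651, 0.187, 0.081]]
[-1.04486888 -1.43413065  1.43258799] 0.019 0.1
```

View pics/scene.png

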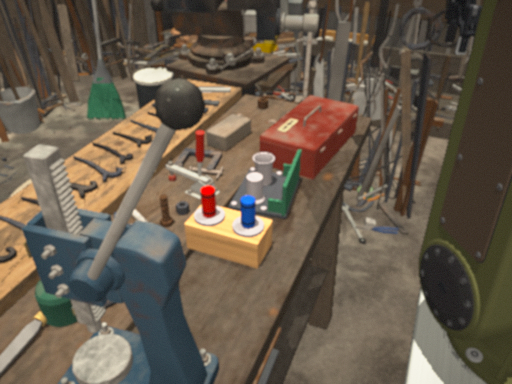

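View pics/side.png

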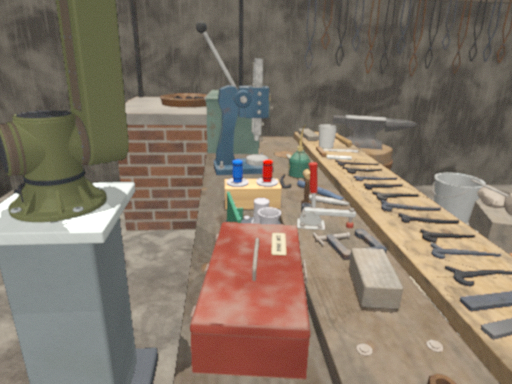

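The scene view shows the rack with the red pin at about (208,200) and the blue one at (248,210). The socket is at (263,160), the post at (255,185), the guard at (290,185) and the toolbox behind. The side view shows the blue pin at (238,170), the red at (267,170), and the socket at (268,215) in front of the post at (261,203). A red toggle-clamp handle stands at (313,178).

Run:
```python
from h import *
from scipy.optimize import least_squares
def fit(p,r):
    f=lambda q:np.hypot(p[:,0]-q[0],p[:,1]-q[1])-r
    s=least_squares(f,p[:,:2].mean(0),loss='soft_l1',f_scale=.002); return s.x.round(4),np.abs(s.fun).mean().round(4)
B={'scene':dict(red=(195,180,222,222),blue=(236,192,260,232),sock=(248,148,280,175)),'side':dict(red=(260,155,276,190),blue=(230,155,245,190),sock=(250,200,285,228))}
pics=[]
for n in B:
    z=np.load(f'/tmp/{n}.npz'); im,W=z['im'],z['W']
    for k,(a,b,c,d) in B[n].items():
        w=W[b:d,a:c].reshape(-1,3); px=im[b:d,a:c].reshape(-1,3).astype(int)
        if k!='sock':
            i=2 if k=='red' else 0
            m=(px[:,i]>px[:,2-i]+60)&(w[:,2]>.06)&(w[:,2]<.14)
            p=w[m]; print(n,k,len(p),np.percentile(p,[5,50,95],axis=0).round(3).tolist())
            q=p[p[:,2]<.11]
            if len(q)>5: print(' cyl',fit(q,.013))
        else:
            for lo,hi in((.063,.078),(.03,.06)):
                p=w[(w[:,2]>lo)&(w[:,2]<hi)]
                print(n,k,lo,len(p),np.percentile(p,[3,50,97],axis=0).round(3).tolist())
    # height map obstacles
    w=W.reshape(-1,3); w=w[(w[:,0]>.3)&(w[:,0]<.75)&(abs(w[:,1])<.5)&(w[:,2]>.02)&(w[:,2]<.6)]
    np.save(f'/tmp/o_{n}.npy',w)
w=np.vstack([np.load('/tmp/o_scene.npy'),np.load('/tmp/o_side.npy')])
H=np.zeros((20,18),int)
for x,y,zz in w:
    i=int((y+.5)/.05);j=int((x-.3)/.025)
    H[i,j]=max(H[i,j],int(zz*1000))
print('rows y=-.5.. step .05; cols x=.3.. step .025');print(H)
for n in B:
    im=np.load(f'/tmp/{n}.npz')['im']; c=im[130:240,180:320] if n=='scene' else im[145:245,200:330]
    pics.append(cv2.resize(c,(400,330),interpolation=cv2.INTER_CUBIC))
cv2.imwrite('pics/crop.png',np.hstack(pics))
```

```text
scene red 416 [[0.511, -0.023, 0.068], [0.519, -0.009, 0.098], [0.531, -0.005, 0.117]]
 cyl (array([ 0.5238, -0.019 ]), np.float64(0.0008))
scene blue 376 [[0.436, -0.023, 0.071], [0.445, -0.008, 0.101], [0.455, -0.005, 0.117]]
 cyl (array([ 0.4475, -0.0188]), np.float64(0.0007))
scene sock 0.063 162 [[0.48, -0.25, 0.063], [0.502, -0.226, 0.068], [0.523, -0.167, 0.07]]
scene sock 0.03 344 [[0.485, -0.306, 0.034], [0.503, -0.242, 0.048], [0.537, -0.21, 0.059]]
side red 220 [[0.516, -0.033, 0.068], [0.526, -0.029, 0.097], [0.539, -0.02, 0.121]]
 cyl (array([ 0.5281, -0.0187]), np.float64(0.0016))
side blue 207 [[0.441, -0.033, 0.071], [0.45, -0.029, 0.098], [0.463, -0.021, 0.12]]
 cyl (array([ 0.4524, -0.0185]), np.float64(0.001))
side sock 0.063 294 [[0.485, -0.251, 0.064], [0.504, -0.214, 0.069], [0.526, -0.16, 0.073]]
side sock 0.03 143 [[0.482, -0.247, 0.031], [0.492, -0.212, 0.055], [0.52, -0.163, 0.06]]
rows y=-.5.. step .05; cols x=.3.. step .025
[[  0   0  73  83  83  98 103  83  83  81   0   0   0  42  46  45   0   0]
 [  0   0   0  82  83  83 103  83  83  83   0   0  40  46  
[... 666 characters left out ...]
  0   0   0  21  20   0]
 [  0   0   0   0   0   0   0   0   0   0   0   0   0  22  21  21   0   0]
 [  0   0   0   0   0   0   0   0   0   0   0   0   0  20  20  29   0   0]
 [  0   0   0   0   0   0   0   0   0   0   0   0   0  73 176  67   0   0]
 [  0   0   0  50 261 276 262 265 241 257  43  25  50  81 152  84   0   0]
 [  0 451 454 250 273 277 276 275 354 355 275   0   0  51  54  20   0   0]
 [  0 457 458 420 372 331 286 272 271 272 271   0   0   0   0   0   0   0]
 [  0   0   0   0   0   0   0   0   0   0   0   0   0   0   0   0   0   0]
 [  0   0   0   0   0   0   0   0   0   0   0   0   0   0   0   0   0   0]
 [  0   0 215 216 198   0 144 164 145 137  59 208   0   0   0   0   0   0]]
```

View pics/crop.png

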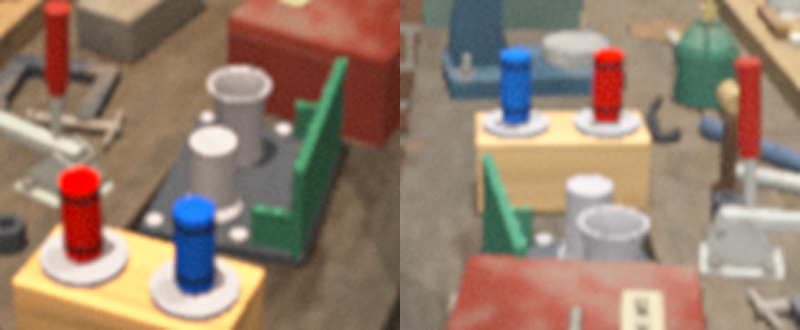

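```bash
cat >> h.py <<'E'
from scipy.spatial.transform import Rotation as Ro
def down(sgn=1,yaw=0):
    x=Ro.from_euler('z',yaw).apply([0,sgn,0]); y=np.array([0,0,-1.]); return Ro.from_matrix(np.c_[x,y,np.cross(x,y)]).as_rotvec()
E
python3 - <<'E'
from h import *
for s in(1,-1):
    for p in([.5,-.13,.38],[.525,-.019,.095],[.502,-.229,.109]):
        q=manip.ik(p,down(s)); print(s,p,None if q is None else np.round(q,2))
best=min((1,-1),key=lambda s:abs(manip.ik([.525,-.019,.15],down(s))[5]))
print(best,manip.read_time_s())
manip.reach([.5,-.13,.36],down(best))
im,W=cloud('wrist'); np.savez('/tmp/wrist.npz',im=im,W=W); cv2.imwrite('pics/wrist.png',im)
print(manip.read_time_s(),manip.read_tcp_pos(),imaging.camera_info('wrist')['t'])
for lo,hi in((.062,.076),(.11,.125)):
    m=((W[...,2]>lo)&(W[...,2]<hi)).astype(np.uint8)
    n,l,st,ce=cv2.connectedComponentsWithStats(m)
    for i in range(1,n):
        if st[i,4]>150: print(lo,st[i].tolist(),np.percentile(W[l==i],[2,50,98],axis=0).round(3).tolist())
E
```

```text
1 [0.5, -0.13, 0.38] [ 0.14 -0.13  0.16 -0.   -1.86 -1.71]
1 [0.525, -0.019, 0.095] [ 0.35 -0.12 -0.36 -0.   -1.34 -1.92]
1 [0.502, -0.229, 0.109] [-0.06 -0.06 -0.27  0.   -1.36 -1.51]
-1 [0.5, -0.13, 0.38] [ 0.14 -0.13  0.16  0.   -1.86  1.43]
-1 [0.525, -0.019, 0.095] [ 0.35 -0.12 -0.36  0.   -1.34  1.22]
-1 [0.502, -0.229, 0.109] [-0.06 -0.06 -0.27  0.   -1.36  1.63]
-1 0.1
2.15 [ 0.49986393 -0.13058805  0.35979426] [-0.13121926  0.40789171  0.63049216]
0.062 [159, 115, 35, 30, 265] [[0.517, -0.045, 0.062], [0.538, -0.031, 0.063], [0.552, -0.005, 0.075]]
0.062 [359, 119, 153, 97, 750] [[0.416, -0.469, 0.063], [0.525, -0.304, 0.072], [0.547, -0.289, 0.076]]
0.062 [309, 134, 34, 34, 411] [[0.484, -0.252, 0.062], [0.503, -0.235, 0.069], [0.528, -0.208, 0.071]]
0.062 [263, 144, 24, 24, 446] [[0.483, -0.175, 0.063], [0.498, -0.161, 0.066], [0.513, -0.145, 0.067]]
0.062 [160, 169, 37, 31, 231] [[0.435, -0.044, 0.062], [0.46, -0.029, 0.063], [0.476, 0.003, 0.075]]
0.062 [255, 190, 103, 15, 325] [[0.428, -0.276, 0.062], [0.437, -0.205, 0.069], [0.446, -0.136, 0.076]]
0.11 [153, 129, 22, 22, 361] [[0.515, -0.032, 0.111], [0.527, -0.021, 0.117], [0.538, -0.01, 0.118]]
0.11 [159, 189, 21, 19, 310] [[0.44, -0.032, 0.111], [0.452, -0.021, 0.117], [0.462, -0.009, 0.118]]
```

View pics/wrist.png

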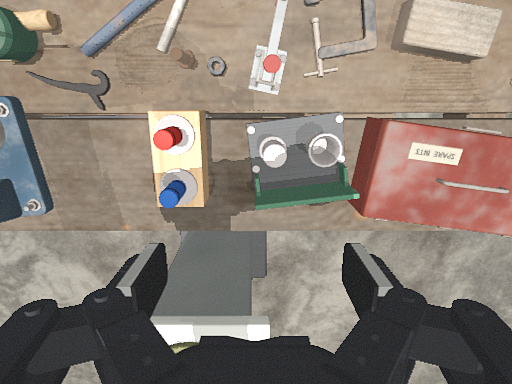

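The wrist view looks straight down. The red grip is at (167,138), the blue at (173,193), the post at (273,152), the socket mouth at (326,150), the guard along row 195, and the clamp handle at (272,63). Measured from it: the red pin is at (.527,-.021) and the socket at (.506,-.230). Their spacing and heights agree with the sizes given. Next I'll grasp and lift.

Run:
```python
from h import *
c=imaging.camera_info('wrist'); print('cam-tcp',(-np.array(c['R']).T@c['t']-manip.read_tcp_pos()).round(3))
z=np.load('/tmp/wrist.npz')['W']; h=z[(z[...,2]>.1)&(z[...,0]>.55)]; print('handle',np.percentile(h,[2,50,98],axis=0).round(3).tolist())
X,Y=.526,-.020
manip.reach([X,Y,.20],down(-1))
manip.move_l([X,Y,.095],velocity=.12)
print('F',manip.read_ft_force(),manip.read_tcp_pos())
manip.gripper_to(0.02,f_grip=50)
print('w',manip.read_gripper_width(),manip.read_ft_force())
manip.move_l([X,Y,.215],velocity=.12)
print(manip.read_gripper_width(),manip.read_ft_force(),manip.read_tcp_pos(),manip.read_time_s())
im,W=cloud('wrist'); np.savez('/tmp/w2.npz',im=im,W=W)
im2,W2=cloud('scene'); np.savez('/tmp/s2.npz',im=im2,W=W2)
cv2.imwrite('pics/lift.png',np.hstack([cv2.resize(im,(400,300)),cv2.resize(im2[90:270,140:380],(400,300))]))
```

```text
cam-tcp [ 0.075 -0.001  0.123]
handle [[0.601, -0.158, 0.108], [0.609, -0.15, 0.149], [0.617, -0.142, 0.151]]
F [0.74152134 1.24902379 0.45314826] [ 0.52659302 -0.02001638  0.09610337]
w 0.025073237734167846 [0.47518331 1.46743247 2.12837359]
0.024469925143642702 [-0.45006575  0.66663709 -2.91624829] [ 0.52559124 -0.01996261  0.21381603] 5.7083
```

View pics/lift.png

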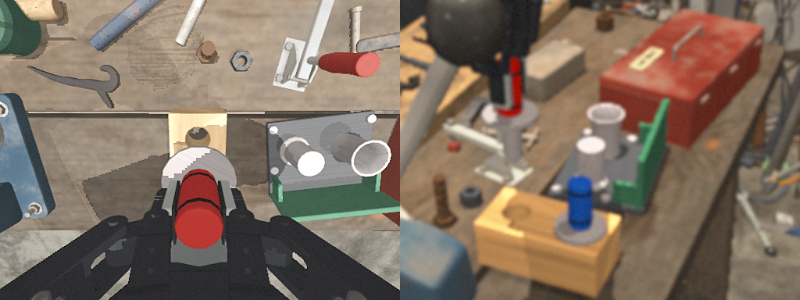

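The pin is held and lifted, and the blue one is undisturbed: the left panel shows the red grip at (200,215) with its flange, the right panel the empty left hole at (518,215). Next I'll check for tilt in the hand, re-measure the socket from w2, and transfer.

Run:
```python
from h import *
W=np.load('/tmp/w2.npz')['W']; im=np.load('/tmp/w2.npz')['im'].astype(int)
m=(abs(W[...,0]-.53)<.035)&(abs(W[...,1]+.02)<.032)&(W[...,2]>.15)&(W[...,2]<.2)&(im.max(-1)-im.min(-1)<40)&(im.min(-1)>110)
p=W[m]; A=np.c_[p[:,:2],np.ones(len(p))]; k=np.linalg.lstsq(A,p[:,2],rcond=None)[0]
print('flange',len(p),np.percentile(p,[2,50,98],axis=0).round(4).tolist(),'slope',k[:2].round(3))
m=((W[...,2]>.064)&(W[...,2]<.076)&(abs(W[...,0]-.505)<.035)&(abs(W[...,1]+.23)<.035)); p=W[m]
f=least=None
from scipy.optimize import least_squares
s=least_squares(lambda q:np.hypot(p[:,0]-q[0],p[:,1]-q[1])-.0222,[.505,-.23],loss='soft_l1',f_scale=.002); print('sock w2',s.x,len(p),np.abs(s.fun).mean())
W1=np.load('/tmp/wrist.npz')['W']
m=((W1[...,2]>.066)&(W1[...,2]<.073)&(abs(W1[...,0]-.505)<.035)&(abs(W1[...,1]+.23)<.028)); p=W1[m]
s=least_squares(lambda q:np.hypot(p[:,0]-q[0],p[:,1]-q[1])-.0222,[.505,-.23],loss='soft_l1',f_scale=.002); print('sock w1',s.x,len(p),np.abs(s.fun).mean())
Ws=np.load('/tmp/s2.npz')['W']; ms=(abs(Ws[...,0]-.525)<.03)&(abs(Ws[...,1]+.02)<.03)&(Ws[...,2]>.11)&(Ws[...,2]<.185)
q=Ws[ms]
for lo in np.arange(.115,.185,.01):
    r=q[(q[:,2]>=lo)&(q[:,2]<lo+.01)]
    if len(r): print('scene z',round(lo,3),len(r),'x',np.percentile(r[:,0],[3,97]).round(4),'y',np.percentile(r[:,1],[3,97]).round(4))
```

```text
flange 3069 [[0.5244, -0.0467, 0.1772], [0.54, -0.0216, 0.1801], [0.5526, 0.0043, 0.1816]] slope [-0.039 -0.003]
sock w2 [ 0.5061821  -0.22843407] 870 0.0013999800407239887
sock w1 [ 0.50599144 -0.22963161] 312 0.0013028979674963859
scene z 0.115 4 x [0.5173 0.5233] y [-0.0153 -0.0132]
scene z 0.125 42 x [0.5132 0.5283] y [-0.0204 -0.0096]
scene z 0.135 59 x [0.513  0.5309] y [-0.022  -0.0101]
scene z 0.145 59 x [0.5128 0.5294] y [-0.0237 -0.0096]
scene z 0.155 44 x [0.5134 0.5275] y [-0.0228 -0.0097]
scene z 0.165 16 x [0.4963 0.5394] y [-0.0209  0.007 ]
scene z 0.175 384 x [0.4966 0.5459] y [-0.0406  0.0066]
```

Run:
```python
from h import *
X,Y=.506,-.228
manip.move_l([X,Y,.215],velocity=.15)
f0=np.array(manip.read_ft_force()); manip.move_l([X,Y,.165],velocity=.1)
for z in np.arange(.153,.107,-.004):
    manip.move_l([X,Y,z],velocity=.06)
    f=np.array(manip.read_ft_force())-f0; print(round(z,3),f.round(1),np.round(manip.read_tcp_pos(),4),round(manip.read_time_s(),2))
    if f[2]>12 or np.hypot(f[0],f[1])>12: break
im,W=cloud('wrist'); im2,_=cloud('side'); np.savez('/tmp/w3.npz',im=im,W=W)
cv2.imwrite('pics/ins.png',np.hstack([cv2.resize(im,(400,300)),cv2.resize(im2[130:250,200:360],(400,300))]))
```

```text
0.153 [ 0.  -0.3 -0.3] [ 0.5058 -0.228   0.1525] 8.35
0.149 [-0.4 -0.6 -0.4] [ 0.5059 -0.228   0.1488] 8.6
0.145 [-0.5 -0.3 -0.9] [ 0.5058 -0.228   0.1446] 8.85
0.141 [ 0.1  0.4 -0.6] [ 0.5058 -0.2279  0.1406] 9.1
0.137 [-0.3  0.7 -0.9] [ 0.5058 -0.2279  0.1366] 9.35
0.133 [-1.4 -0.5 -0.5] [ 0.5058 -0.2279  0.1326] 9.6
0.129 [-1.4 -0.5 -1. ] [ 0.5058 -0.2279  0.1286] 9.85
0.125 [ 0.1 -0.3 -0.8] [ 0.5058 -0.2279  0.1246] 10.1
0.121 [ 0.5 -0.9 -0.9] [ 0.5058 -0.2279  0.1206] 10.35
0.117 [-0.3  0.5 -0.1] [ 0.5058 -0.228   0.1166] 10.6
0.113 [ 0.1  0.2 -1. ] [ 0.5058 -0.228   0.1126] 10.85
0.109 [ 0.1 -0.7  1.6] [ 0.5064 -0.2281  0.1094] 11.1
```

View pics/ins.png

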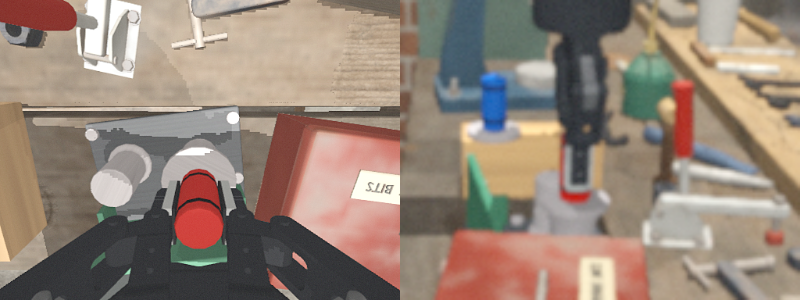

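The shank is in the socket and the flange is touching the rim: the side panel shows the pin upright in the socket at (575,195), and the blue pin still in the rack. Next I'll release, retreat and check.

Run:
```python
from h import *
manip.gripper_to(.055); manip.pause(.2)
manip.move_l([.506,-.228,.26],velocity=.12)
print(manip.read_tcp_pos(),manip.read_gripper_width(),manip.read_time_s())
im,W=cloud('wrist'); im2,W2=cloud('scene')
i=im.astype(int); red=(i[...,2]>i[...,1]+60)&(i[...,2]>i[...,0]+60)
near=(abs(W[...,0]-.506)<.04)&(abs(W[...,1]+.229)<.04)
t=W[red&near&(W[...,2]>.09)]; print('grip',len(t),np.percentile(t,[2,50,98],axis=0).round(4).tolist())
top=t[t[:,2]>np.percentile(t[:,2],98)-.004]; print('top centre',np.percentile(top,[2,98],axis=0).mean(0).round(4))
f=W[near&~red&(W[...,2]>.066)&(W[...,2]<.095)]; print('flange',len(f),np.percentile(f,[2,50,98],axis=0).round(4).tolist())
k=np.linalg.lstsq(np.c_[f[:,:2],np.ones(len(f))],f[:,2],rcond=None)[0]; print('slope',k[:2])
cv2.imwrite('pics/end.png',np.hstack([cv2.resize(im,(400,300)),cv2.resize(im2[110:260,170:370],(400,300))]))
```

```text
[ 0.50576671 -0.22788123  0.25899577] 0.05506036313239663 13.2083
grip 793 [[0.496, -0.2402, 0.0936], [0.5101, -0.2288, 0.1304], [0.5191, -0.2181, 0.1321]]
top centre [ 0.5069 -0.2292  0.1303]
flange 1314 [[0.4875, -0.255, 0.0741], [0.5161, -0.2298, 0.0759], [0.5328, -0.2037, 0.083]]
slope [-0.00269978 -0.00421682]
```

View pics/end.png

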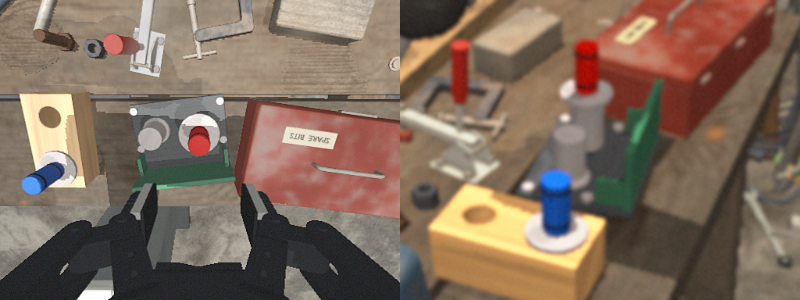

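The red pin stands upright in the socket at (198,138) in the left panel, with its flange level and its top at z≈.076 (expected .076). The blue pin is still in the rack at (45,175), and the gripper is clear.

```bash
python3 -c "
from rig import manip
manip.close_job(); print(manip.read_time_s())"
```

```text
the job is handed in; nothing more can be done
the job is handed in; nothing more can be done
```

I lifted the red pin out of the rack, pushed it into the jig's socket, let go and backed off, and handed the job in at about 13 s of the 29 s allowed.

Last checks from the wrist camera:
- **Seating:** the flange top is at z ≈ 0.076 m, as expected for a flange resting on the 70 mm rim, and it is level (slope under 0.005).
- **Centring:** the centre of the grip's top is about 1 mm from the socket axis I measured.
- **Blue pin:** it is still in its rack hole in the last pictures. I judged this by eye and did not re-measure its position.
- **Gripper:** it is open and clear of everything, with the TCP at about 0.26 m. Insertion forces stayed under about 2 N at the readings taken every 4 mm.

No check failed. The only disagreements were camera differences of a few mm; I used the wrist camera's values.

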